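# Turn up the decaf warmer by one click

### The arm

A 7-joint arm with a two-finger parallel gripper is mounted at the origin on the work surface. World frame = base frame: x ahead of the robot, y to its left, z up, the work surface at z = 0. Lengths are in m, angles in rad, forces in N, time in s.
With the tool pointing down it reaches from about 0.425 to 0.925 m from the base axis. Payload 6.8 kg.
Tool frame: the origin (TCP) lies at the very end of the fingers, on their centre line; the grasp point (between the pads) lies 19 mm behind it; y points along the fingers, x is the direction in which the jaws open and shut, and the axes are right-handed (so a half turn about y gives the same grasp; the last joint's range is limited). The gripper opens to 88 mm and grips with 3 to 60 N. Pads are 20 mm wide; open, the fingers measure 115 mm over their backs; the gripper's body (75 mm by 178 mm) begins 61 mm behind the grasp point.
Start: joints at [-0.108, 0.477, 0.022, 1.555, -0.011, 1.109, -0.083], TCP at [0.675, 0, 0.223] pointing down, gripper open.
Joint ranges: [-2.96, 2.96], [-0.34, 2.1], [-1.41, 1.46], [0.24, 2.44], [-1.37, 4.51], [0.17, 1.92], [-2.96, 2.96]. Speed limits (rad/s): [2.39, 2.39, 3.14, 3.14, 3.14, 3.14, 3.14].

### API

Orientations are given as a rotation vector (axis times angle).
In Python, from cell import manip gives the robot as it stands.
- The arm moves only by the tool play_rows, never from a script. Its argument "targets" is a list of rows, each a list of 2 entries, a list of its own where there are three numbers: the shift along the tool's x, y, z scaled (see below), then the turn, a rotation vector about the tool's x, y, z scaled (see below). In form: [[[dx, dy, dz], [wx, wy, wz]], ...]. A call has 1 to 20 rows; each row shifts and turns the commanded pose from where the row before left it, along the tool's axes as they then stand; what a row does not reach is not made up. The controller multiplies each number of a shift by 20 mm and each number of a turn by 0.12 rad. A row lasts 1/12 s, in which the tool goes at most 41.7 mm and 7.16 degrees, less where a joint would pass 70% of its speed; a pose out of reach is approached as far as the arm can. A call with a number of a shift or a turn outside -1 to 1 is refused whole. A call with a gripper value outside its range is refused whole. "fingers" is the gripper's target within -1 to 1 (shut at 1, half-way at 0, fully open at -1), set as the call begins (left out, the last holds). The fingers move at their own pace and stop on an object; "squeeze" is the grip in N (left out, the last holds). Time passes only in rows, so rows that do not move let the fingers close. It gives the time, the measured TCP pose, the force and the opening at its end, in the units of the state.
- manip.observe(): the state, without advancing time (a new reading comes with each control period).
- manip.capture(name): name is "scene" or "side" or "wrist"; returns a dict with "image" (384x512x3 uint8, red, green, blue), "z_map" (384x512 float32, m along the optical axis (not along the pixel's ray), 0 where there is no reading), "vertical_fov" (degrees; the focal length in pixels is half the picture's height over the tangent of half this angle, whatever the lens; pixels are square), "cx", "cy" (the principal point, pixels), "xyz" and "attitude" of the camera in the world; the wrist camera has in their place "mount" (4x4, takes a point from camera to tool coordinates, whose origin is the TCP and whose axes are the tool frame's). Camera axes: x right, y down, z forward; pixel columns grow to the right and rows downward; lengths in m; the calibration is good to about 2 mm. A picture is of the moment at which its call begins: read the wrist's pose just before it.
- manip.sign_off(): hands the job in, once; it reports no verdict.
The state is a dict: "time_s": time; "joint_positions": joint angles; "qd": joint speeds; "joint_efforts": joint torques, N m; "tool_pos": TCP position; "tcp_rot": TCP orientation; "contact_force": force on the tool from outside, world axes, zero at the start; "wrist_torque": the same for the moment, N m; "finger_gap": finger opening in m.
Only numpy, scipy, OpenCV 4.12 (cv2) and the standard library are available. Lean on these libraries where they do the work, as an engineer would, in place of code of your own. Each camera call takes 0.05 s, during which the arm holds its last target.

### The job

The decaf coffee is the decanter with the orange collar and handle. With a fingertip on the rim, gently turn up the heat wheel of the warmer it stands on by one click, from the small dot to the medium dot (front rim to the right as seen from the robot), so that it rests in that click; then push that warmer's green button down to confirm and let it come up again. Do not grip or lift anything, leave the other warmer's controls alone, and leave the decanters and everything else standing where they are.

Things in the scene. Friction and masses are not known exactly. Their poses are not given: they have to be found in the camera images.
- warmer_o: The decaf warmer, a low box 230 mm deep, 190 wide, 72 high, fixed to the counter: black, steel top, an orange stripe low on the front. Origin: centre of the underside; x points from its front face (at x = -115) to its back, y to the left as seen from the robot, z up. The decanter with the orange collar stands on the round hot plate at (45, 0)
- warmer_o_wheel (a joint): Turn of the decaf heat wheel, rad; grows counter-clockwise from above (front rim to the right seen from the robot, the warmer's -y). Sprung clicks: low 0 (small dot), medium 0.5 (medium dot), high 1.0 (large dot); stops -0.1, 1.1. Starts in low. Orange pointer on the wheel, black dots on the steel top. Let go within 0.2 of a click it snaps in; about 1.7 N along the rim takes it out of a click
- warmer_o_axis (a point): On the axis of the decaf heat wheel, 53 mm above the counter, at (-95, 20, 53) mm in the warmer's frame, axes as the warmer's. Upright-axis disc 80 mm across, from 44 to 62 mm high, fine knurled rim: friction drive, about 0.6. Only a front segment, 20 mm deep, 69 wide, stands out of the front face, free air before and below it; the steel top (64 to 72 mm high) covers the rest
- warmer_o_button (a joint): Confirm button of the decaf warmer: round green cap 26 mm across on a black collar 44 mm across, on the steel top at (-85, -64) mm in the warmer's frame. Joint value in m: 0 up, grows when pressed to 0.006 fully down; the spring needs 1.2 N to start and 4 N fully down, and returns it
- warmer_o_button_top (a point): Centre of the top of the decaf warmer's button when up, 94 mm above the counter
- warmer_k: The other warmer, of the same make, a low box 230 mm deep, 190 wide, 72 high, fixed to the counter: black, steel top, a black stripe low on the front. Origin: centre of the underside; x points from its front face (at x = -115) to its back, y to the left as seen from the robot, z up. The decanter with the black collar stands on the round hot plate at (45, 0)
- warmer_k_wheel (a joint): Turn of the other heat wheel, rad; grows counter-clockwise from above (front rim to the right seen from the robot, the warmer's -y). Sprung clicks: low 0 (small dot), medium 0.5 (medium dot), high 1.0 (large dot); stops -0.1, 1.1. Starts in any click: leave it. Orange pointer on the wheel, black dots on the steel top. Let go within 0.2 of a click it snaps in; about 1.7 N along the rim takes it out of a click
- warmer_k_button (a joint): Confirm button of the other warmer: round green cap 26 mm across on a black collar 44 mm across, on the steel top at (-85, -64) mm in the warmer's frame. Joint value in m: 0 up, grows when pressed to 0.006 fully down; the spring needs 1.2 N to start and 4 N fully down, and returns it; to be left alone
- decanter_orange: Decaf decanter: empty glass decanter 112 mm across and 136 mm high, orange collar, lid and handle (the handle reaches 92 mm from its axis), standing loose on the decaf warmer's hot plate. Origin: centre of its underside, 76 mm above the counter
- decanter_black: Regular decanter, the same with black collar, lid and handle, on the other warmer
- mug: White mug, 80 mm across, 90 mm high, handle at +y, loose; origin at the centre of its underside
- cup_stack: Stack of white paper cups, 85 mm across, 135 mm high, loose; origin at the centre of its underside
- syrup_bottle: Amber syrup bottle with a red pump, 64 mm across, 213 mm high, loose; origin at the centre of its underside
- stirrer_jar: Blue jar of wooden stirrers, 72 mm across, about 155 mm high over the stirrers, loose; origin at the centre of its underside
Things that resemble listed ones, but are neither listed nor needed, are in the scene too. Leave any yellow look-alike of the mug alone. Leave any turquoise look-alike of the cup_stack alone.

How it is judged:
On the way, in this order (a step that is already met when the one before it is completed fails the run):
1. the decaf wheel rests in the medium click with no finger on it (value of joint warmer_o_wheel between 0.4 and 0.6 rad and velocity of joint warmer_o_wheel between -0.1 and 0.1 rad/s and contact force between the fingers and warmer_o_wheel below 0.2 N), for 0.2 s.
2. the decaf warmer's button is pressed down while the wheel stays in the medium click (value of joint warmer_o_wheel between 0.4 and 0.6 rad and value of joint warmer_o_button above 0.0045 m), for 0.05 s.
At the end, for the whole second after the job is handed in: The decaf wheel rests in its medium click (0.5 +- 0.1 rad), its button is up again after a press of at least 4.5 mm, the other button is up, and decanters (within 20 mm) and the other loose things (within 30 mm) stand upright where they were (value of joint warmer_o_wheel between 0.4 and 0.6 rad and velocity of joint warmer_o_wheel between -0.05 and 0.05 rad/s and value of joint each of warmer_o_button, warmer_k_button below 0.0015 m and not (distance of any of decanter_orange, decanter_black from where it was at the start of the episode above 0.02 m or angle between any of decanter_orange, decanter_black, mug, cup_stack, syrup_bottle, stirrer_jar's own z axis and vertical above 0.3 rad or distance of any of mug, cup_stack, syrup_bottle, stirrer_jar from where it was at the start of the episode above 0.03 m)); the robot touches nothing.
It fails at once if a finger pushes harder than 35 N on the decaf wheel (contact force between the fingers and warmer_o_wheel above 35 N).
It fails at once if the robot touches the other warmer's wheel (contact force between any of the fingers, the arm and warmer_k_wheel above 0.5 N).
It fails at once if the other warmer's button is pressed (value of joint warmer_k_button above 0.002 m).
It fails at once if a decanter is lifted off its hot plate (height (world z) of any of decanter_orange, decanter_black above 0.086 m).
It fails at once if a decanter or bystander is moved, lifted or tipped (distance of any of decanter_orange, decanter_black from where it was at the start of the episode above 0.02 m or angle between any of decanter_orange, decanter_black, mug, cup_stack, syrup_bottle, stirrer_jar's own z axis and vertical above 0.3 rad or distance of any of mug, cup_stack, syrup_bottle, stirrer_jar from where it was at the start of the episode above 0.03 m).
It also fails if it takes over 51 s, if anything falls off the work surface, if the arm or the gripper's body presses on something with over 40 N, if the wrist force passes 120 N, or if a joint passes its speed limit or range.

## Working session

There is one attempt and no reset: what is moved stays moved. The work goes in short steps, Python scripts to look and compute and a tool call to move; the robot and the scene stay as the last step left them, time stands still between calls to the robot, and variables do not carry over. Pictures are saved under pics/ and viewed, and the job is handed in when it is done.

Besides the shell and the picture viewer there is one more tool, called after "Call:" as name(argument=value, ...) on one line, values as JSON. play_rows: Moves the arm, as the interface text tells. Shifts and turns lie within -1 to 1; 1 stands for 20 mm of shift or 0.12 rad of turn. Its arguments: {"type":"object","properties":{"targets":{"type":"array"},"fingers":{"type":"number"},"squeeze":{"type":"number"}},"required":["targets"]}

```bash
mkdir -p pics; ls
cat > h.py <<'E'
import numpy as np, cv2
from scipy.spatial.transform import Rotation as R
from cell import manip
def cap(n):
    s=manip.observe(); c=manip.capture(n)
    h=c["image"].shape[0]; c["f"]=h/2/np.tan(np.radians(c["vertical_fov"])/2)
    if "mount" in c:
        T=np.eye(4);T[:3,:3]=R.from_rotvec(s["tcp_rot"]).as_matrix();T[:3,3]=s["tool_pos"]
        M=T@np.array(c["mount"]); c["Rm"]=M[:3,:3];c["p"]=M[:3,3]
    else:
        a=np.array(c["attitude"]); c["Rm"]=a if a.shape==(3,3) else R.from_rotvec(a).as_matrix(); c["p"]=np.array(c["xyz"])
    return c
def ray(c,u,v):
    return c["Rm"]@np.array([(u-c["cx"])/c["f"],(v-c["cy"])/c["f"],1.])
def onz(c,u,v,z):
    d=ray(c,u,v); return c["p"]+d*(z-c["p"][2])/d[2]
def cloud(c):
    z=c["z_map"];h,w=z.shape;u,v=np.meshgrid(np.arange(w),np.arange(h))
    P=np.stack([(u-c["cx"])/c["f"]*z,(v-c["cy"])/c["f"]*z,z],-1)
    return P@c["Rm"].T+c["p"]
def save(n,im,s=1):
    cv2.imwrite(n,cv2.resize(im[...,::-1],None,fx=s,fy=s,interpolation=cv2.INTER_CUBIC))
E
python3 - <<'E'
from h import *
print(manip.observe())
for n in("scene","side","wrist"):
    c=cap(n);save(f"pics/{n}0.png",c["image"],1.5);print(n,c["p"],c["Rm"].round(3).tolist(),c["f"],c.get("attitude"))
    np.save(f"{n}0.npy",c,allow_pickle=True)
E
```

```text
pics
{'time_s': 0.0, 'joint_positions': array([-0.10810932,  0.47775719,  0.02235023,  1.55643183, -0.01149907,
        1.10930928, -0.08310577]), 'qd': array([-0.00107236, -0.00052668,  0.00231783,  0.00113418,  0.00046937,
        0.00040123,  0.00103253]), 'joint_efforts': array([-1.31144458e-03, -5.82851672e+01,  1.53386436e+00, -2.72606850e+01,
       -5.43364382e-02,  1.69422745e-02,  2.21527275e-04]), 'tool_pos': array([ 6.74401983e-01, -1.56831423e-05,  2.21718996e-01]), 'tcp_rot': array([-1.57093217e+00,  1.37891616e-03,  1.40473225e-03]), 'contact_force': array([-0.46737042,  0.16116624, -0.0386146 ]), 'wrist_torque': array([ 0.01976993, -0.00621017, -0.04055293]), 'finger_gap': 0.08786185547951561}
scene [ 1.28237141 -0.13179067  0.79089227] [[0.083, 0.663, -0.744], [0.996, -0.042, 0.074], [0.018, -0.748, -0.664]] 363.2039011964891 [-1.76835007 -1.64071453  0.71845567]
side [1.21694411 0.71524013 0.79588865] [[-0.729, 0.377, -0.572], [0.685, 0.413, -0.601], [0.009, -0.829, -0.559]] 388.80080024776635 [-0.91504303 -2.32583974  1.23142486]
wrist [0.67606611 0.08264642 0.38376783] [[1.0, 0.0, -0.001], [0.0, -0.953, -0.302], [-0.001, 0.302, -0.953]] 345.98376720235524 None
```

View pics/scene0.png

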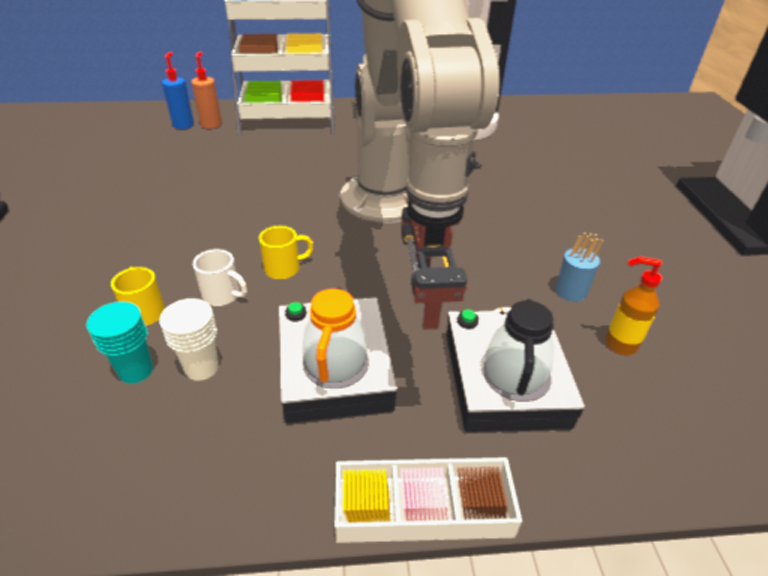

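View pics/side0.png

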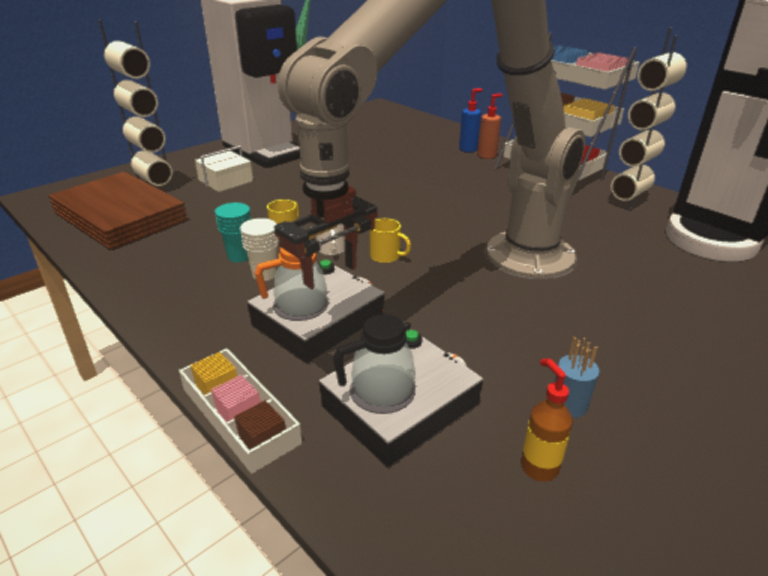

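View pics/wrist0.png

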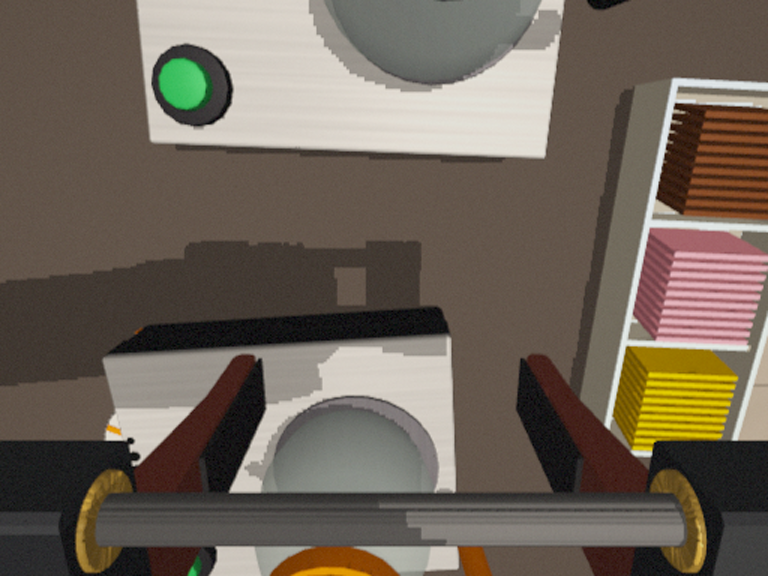

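The orange-collared decanter is in the scene view at about (335,310), on the warmer to the robot's right (y<0). The black one is at (530,320), at y>0. Next I'll measure the decaf warmer.

Run:
```python
from h import *
for n in("scene","side","wrist"):
    c=np.load(f"{n}0.npy",allow_pickle=True).item();P=cloud(c);im=c["image"].astype(int)
    hsv=cv2.cvtColor(c["image"],cv2.COLOR_RGB2HSV)
    ok=(c["z_map"]>0)
    m=ok&(abs(P[...,2]-.072)<.005)&(P[...,0]>.4)&(P[...,0]<1)
    k,l,st,ce=cv2.connectedComponentsWithStats(m.astype(np.uint8))
    for i in range(1,k):
        if st[i,4]>600:
            q=P[l==i];r=cv2.minAreaRect((q[:,:2]*1000).astype(np.float32))
            print(n,ce[i].round(),st[i,4],"rect",np.round(r[0],1),np.round(r[1],1),round(r[2],1),"corners",cv2.boxPoints(r).round().tolist(),q[:,2].mean())
    g=(hsv[...,0]>50)&(hsv[...,0]<75)&(hsv[...,1]>130)&(hsv[...,2]>70)
    k,l,st,ce=cv2.connectedComponentsWithStats(g.astype(np.uint8))
    for i in range(1,k):
        if st[i,4]>25: print(n,"green",ce[i].round(1),st[i,4],onz(c,*ce[i],.093).round(4),np.median(P[l==i],0).round(4))
    g=(hsv[...,0]>6)&(hsv[...,0]<22)&(hsv[...,1]>170)&(hsv[...,2]>90)&ok&(abs(P[...,2]-.06)<.03)&(P[...,0]<.8)
    k,l,st,ce=cv2.connectedComponentsWithStats(g.astype(np.uint8))
    for i in range(1,k):
        if st[i,4]>3: print(n,"orange",ce[i].round(1),st[i,4],onz(c,*ce[i],.062).round(4))
c=np.load("scene0.npy",allow_pickle=True).item()["image"];save("pics/sc.png",c[180:290,170:400],3.4)
c=np.load("side0.npy",allow_pickle=True).item()["image"];save("pics/sd.png",c[120:250,150:340],4)
```

```text
scene [222. 239.] 2438 rect [ 606.5 -147.2] [234.  189.8] 4.1 corners [[483.0, -61.0], [497.0, -250.0], [730.0, -233.0], [716.0, -44.0]] 0.0718333810874919
scene [337. 248.] 2460 rect [654.8 165.9] [191.2 231.8] 88.0 corners [[536.0, 74.0], [767.0, 66.0], [774.0, 257.0], [542.0, 266.0]] 0.07184318365732487
scene green [196.4 205.3] 64 [ 0.5311 -0.2154  0.093 ] [ 0.5307 -0.2164  0.0922]
scene green [311.9 210.3] 61 [0.572  0.1045 0.093 ] [0.5722 0.1044 0.0924]
scene orange [138.2  73.5] 120 [-0.4483 -0.5269  0.062 ]
scene orange [414.9 227.5] 26 [0.627 0.388 0.062]
side [215. 202.] 1486 rect [ 605.7 -145.2] [232.2 193.2] 3.4 corners [[484.0, -56.0], [496.0, -248.0], [727.0, -235.0], [716.0, -42.0]] 0.07144511325139252
side [273. 261.] 2536 rect [653.4 167.2] [192.4 232.6] 87.5 corners [[533.0, 76.0], [765.0, 66.0], [774.0, 258.0], [541.0, 268.0]] 0.0715845034917429
side green [274.3 223. ] 42 [0.5687 0.1099 0.093 ] [0.5686 0.1101 0.0931]
side orange [195.2 143.4] 27 [ 0.4048 -0.5098  0.062 ]
side orange [250.  149.5] 4 [ 0.2735 -0.3173  0.062 ]
side orange [265.9 160.6] 7 [ 0.2898 -0.2091  0.062 ]
side orange [247.4 162. ] 5 [ 0.3497 -0.2486  0.062 ]
side orange [271.9 163.2] 8 [ 0.2874 -0.1788  0.062 ]
side orange [258. 166.] 5 [ 0.3407 -0.1992  0.062 ]
side orange [361.9 302. ] 450 [0.6015 0.4376 0.062 ]
wrist [233.  56.] 19549 rect [652.5 112.4] [ 81.5 230.5] 88.4 corners [[536.0, 75.0], [767.0, 68.0], [769.0, 150.0], [538.0, 156.0]] 0.0718180339632323
wrist [198. 263.] 12556 rect [ 604.  -110.1] [230.  120.6] 3.8 corners [[485.0, -58.0], [493.0, -178.0], [723.0, -163.0], [715.0, -42.0]] 0.07210755298053317
wrist green [123.   55.8] 977 [0.5685 0.1063 0.093 ] [0.5687 0.1061 0.0934]
wrist green [129.8 378.5] 66 [ 0.5379 -0.2108  0.093 ] [ 0.5374 -0.2126  0.092 ]
wrist orange [ 75.3 286.2] 29 [ 0.4791 -0.1186  0.062 ]
```

View pics/sc.png

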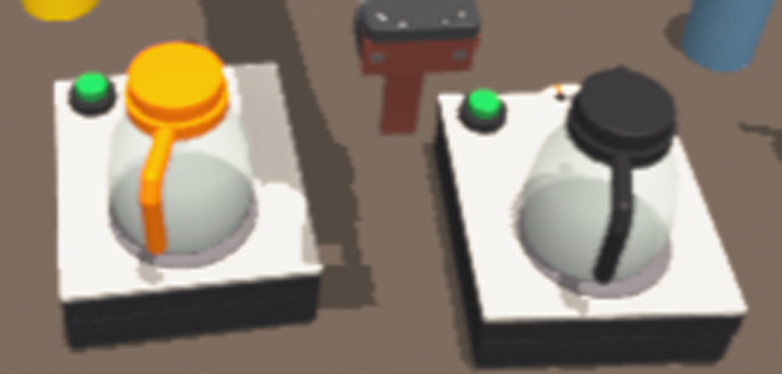

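View pics/sd.png

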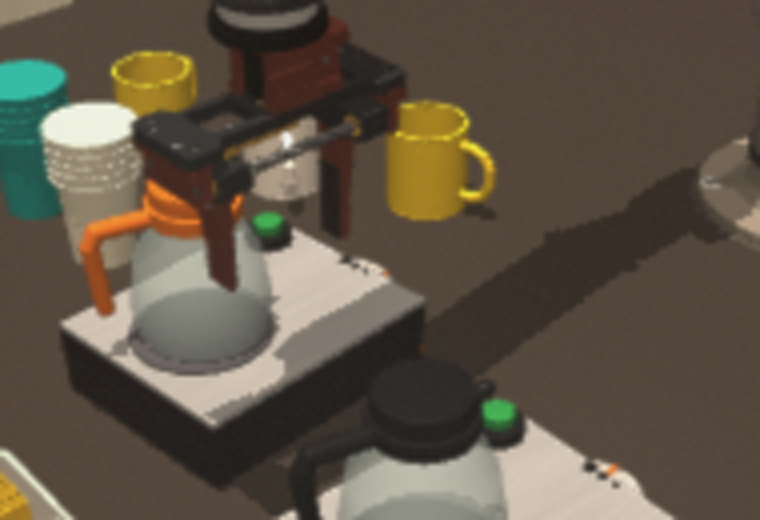

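Both fixed views agree on the decaf warmer: centre ≈ (0.606, -0.146), yaw ≈ 0.066 rad. That puts the wheel axis at (0.510, -0.132) and the button at about (0.526, -0.215). I'll shut the fingers and move in front of the wheel, high up, then turn the tool.

Call:
play_rows(targets=[[[-1,0,0],[0,0,0]],[[-1,0,0],[0,0,0]],[[-1,0,0],[0,0,0]],[[-1,0,0],[0,0,0]],[[-1,0,0],[0,0,0]],[[-1,0,0],[0,0,0]],[[-1,0,0],[0,0,0]],[[-1,0,0],[0,0,0]],[[-1,0,0],[0,0,0]],[[-1,0,0],[0,0,0]],[[-1,0,0],[0,0,0]],[[-1,0,0],[0,0,0]],[[0,0,-1],[0,0,0]],[[0,0,-1],[0,0,0]],[[0,0,-1],[0,0,0]],[[0,0,-1],[0,0,0]],[[0,0,-1],[0,0,0]],[[0,0,-1],[0,0,0]]], fingers=1, squeeze=25)

```text
time_s: 1.65
tool_pos: [0.4347, -0.1209, 0.2226]
tcp_rot: [-1.571, -0.0, 0.0]
contact_force: [-0.2, -0.1, -0.4]
finger_gap: 0.0006
```

Call:
play_rows(targets=[[[0,0,0],[0,-1,0]],[[0,0,0],[0,-1,0]],[[0,0,0],[0,-1,0]],[[0,0,0],[0,-1,0]],[[0,0,0],[0,-1,0]],[[0,0,0],[0,-1,0]],[[0,0,0],[0,-1,0]],[[0,0,0],[0,-1,0]],[[0,0,0],[0,-1,0]],[[0,0,0],[0,-1,0]],[[0,0,0],[0,-1,0]],[[0,0,0],[0,-0.56,0]],[[0,0,0],[0,0,0]]])

```text
time_s: 2.73
tool_pos: [0.4348, -0.12, 0.2225]
tcp_rot: [-1.289, -1.074, 1.075]
contact_force: [-0.2, -0.0, 0.4]
finger_gap: 0.0007
```

Run:
```python
from h import *
s=manip.observe();print(s["time_s"],s["tool_pos"],R.from_rotvec(s["tcp_rot"]).as_matrix().round(3).tolist(),s["joint_positions"].round(2),s["contact_force"],s["finger_gap"])
c=cap("wrist");save("pics/w1.png",c["image"],1.5);np.save("w1.npy",c,allow_pickle=True)
c=cap("side");save("pics/s1.png",c["image"][100:300,120:380],3)
```

```text
2.7333 [ 0.43479085 -0.11999536  0.22251657] [[0.18, -0.0, -0.984], [0.984, 0.0, 0.18], [0.0, -1.0, 0.0]] [ 0.12  0.11  0.01  2.07 -0.    0.97  1.52] [-0.19950191 -0.01433275  0.44832009] 0.0007240153218855309
```

View pics/w1.png

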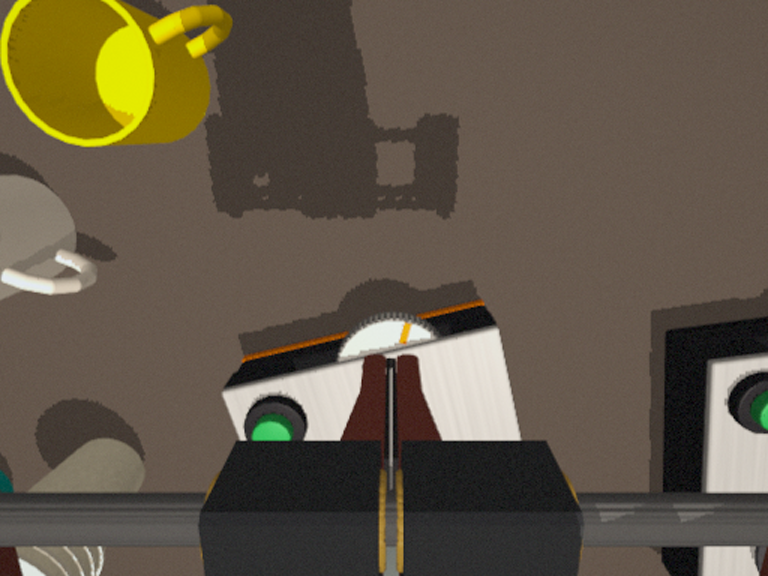

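View pics/s1.png

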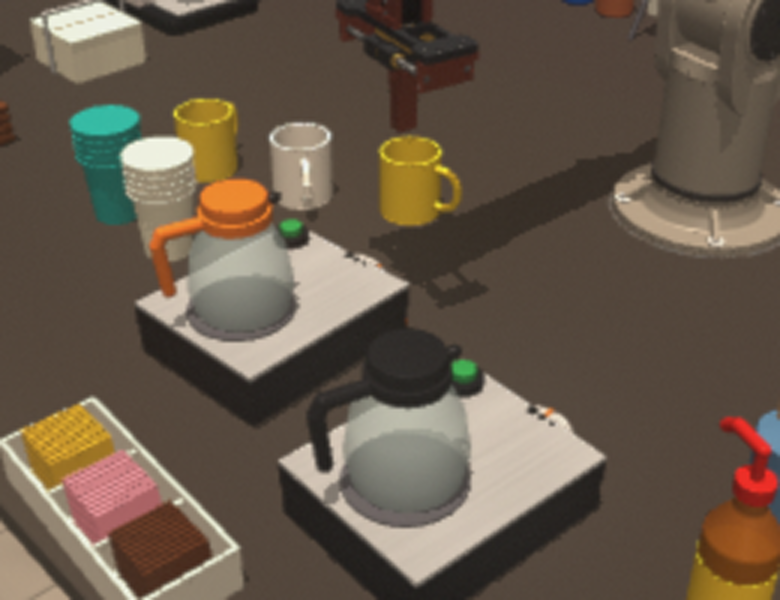

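In the wrist view, the warmer with the orange stripe low on its front shows the white wheel segment at about (390,335) and its orange pointer at (405,330). That confirms it's the decaf warmer. The yellow mug at (85,65) is out of the way. I'll refine the wheel axis from the rim.

Run:
```python
from h import *
from scipy.optimize import least_squares
c=np.load("w1.npy",allow_pickle=True).item();im=c["image"]
cr=im[185:260,200:320];hsv=cv2.cvtColor(cr,cv2.COLOR_RGB2HSV)
m=((hsv[...,2]>110)).astype(np.uint8)
save("pics/w1c.png",cr,6)
E=[]
for u in range(228,290):
    col=np.where(m[:,u-200])[0]
    if len(col): E.append((u,col[0]+185))
E=np.array(E);print(E.tolist())
pts=np.array([onz(c,u,v-.5,.062)[:2] for u,v in E])
r=least_squares(lambda p:np.hypot(*(pts-p).T)-.04,[.51,-.132],loss="soft_l1",f_scale=.001)
print("axis",r.x,(r.fun*1000).round(1).tolist())
hs=cv2.cvtColor(im,cv2.COLOR_RGB2HSV)
g=(hs[...,0]>50)&(hs[...,0]<75)&(hs[...,1]>130)&(hs[...,2]>70)
k,l,st,ce=cv2.connectedComponentsWithStats(g.astype(np.uint8))
for i in range(1,k):
    if st[i,4]>25: print(ce[i],st[i],onz(c,*ce[i],.093))
P=cloud(c);m=(abs(P[...,2]-.072)<.004)&(P[...,1]<0)&(P[...,1]>-.26)&(c["z_map"]>0)
q=P[m];rr=cv2.minAreaRect((q[:,:2]*1000).astype(np.float32));print(rr)
```

```text
[[228, 222], [229, 222], [230, 221], [231, 222], [232, 225], [233, 225], [234, 223], [235, 222], [236, 222], [237, 221], [238, 220], [239, 220], [240, 218], [241, 218], [242, 218], [243, 216], [244, 216], [245, 216], [246, 216], [247, 215], [248, 214], [249, 215], [250, 215], [251, 213], [252, 213], [253, 213], [254, 212], [255, 212], [256, 212], [257, 212], [258, 210], [259, 212], [260, 212], [261, 212], [262, 210], [263, 212], [264, 212], [265, 212], [266, 212], [267, 212], [268, 213], [269, 212], [270, 214], [271, 214], [272, 213], [273, 213], [274, 213], [275, 215], [276, 215], [277, 215], [278, 210], [279, 210], [280, 209], [281, 209], [282, 209], [283, 209], [284, 208], [285, 208], [286, 208], [287, 208], [288, 208], [289, 207]]
axis [ 0.50853463 -0.13004905] [5.9, 5.1, 5.0, 3.6, 0.8, 0.0, 0.6, 0.6, -0.1, -0.0, 0.1, -0.5, 0.5, -0.1, -0.6, 0.6, 0.1, -0.4, -0.8, -0.3, 0.2, -1.1, -1.5, 0.1, -0.2, -0.5, 0.3, 0.1, -0.2, -0.3, 1.6, -0.6, -0.8, -0.8, 1.2, -0.9, -1.0, -0.9, -0.9, -0.8, -1.8, -0.6, -2.6, -2.4, -1.2, -1.0, -0.7, -2.5, -2.2, -1.9, 3.4, 3.7, 5.0, 5.4, 5.8, 6.2, 7.5, 7.9, 8.4, 8.8, 9.3, 10.7]
[507.03517588 273.15577889] [501 261  11  26 199] [0.56178443 0.09460721 0.093     ]
[181.35555556 285.6691358 ] [168 276  28  18 405] [ 0.51929645 -0.21296339  0.093     ]
((423.8372802734375, -157.61866760253906), (339.8062438964844, 190.04266357421875), 3.700645923614502)
```

View pics/w1c.png

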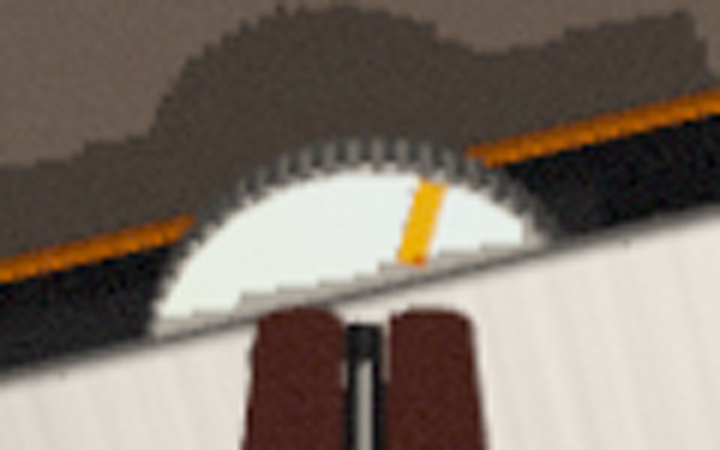

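Call:
play_rows(targets=[[[0.13,1,0],[0,0,0]],[[0,1,0],[0,0,0]],[[0,1,0],[0,0,0]],[[0,1,0],[0,0,0]],[[0,1,0],[0,0,0]],[[0,1,0],[0,0,0]],[[0,1,0],[0,0,0]],[[0,1,0],[0,0,0]],[[0,0.95,0],[0,0,0]],[[0,0,-0.4],[0,0,0]],[[0,0,-0.4],[0,0,0]],[[0,0,0],[0,0,0]],[[0,0,0],[0,0,0]]])

```text
time_s: 3.92
tool_pos: [0.4531, -0.1206, 0.0449]
tcp_rot: [-1.293, -1.074, 1.071]
contact_force: [-0.3, 0.6, -0.0]
finger_gap: 0.0006
```

Run:
```python
from h import *
s=manip.observe();print(s["time_s"],s["tool_pos"],s["contact_force"])
c=cap("wrist");save("pics/w2.png",c["image"],1.5);np.save("w2.npy",c,allow_pickle=True)
```

```text
3.9167 [ 0.45307583 -0.12062467  0.04485052] [-0.3119223   0.58774732 -0.02110056]
```

View pics/w2.png

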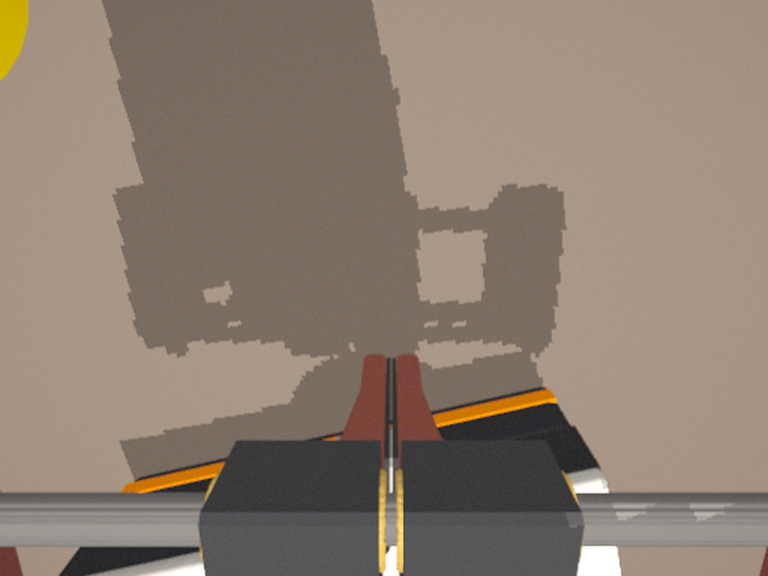

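The wheel is now hidden behind the fingers and there's no contact yet. I'll creep forward and watch the force.

Call:
play_rows(targets=[[[0,0,-0.1],[0,0,0]],[[0,0,-0.05],[0,0,0]],[[0,0,0],[0,0,0]]])

```text
time_s: 4.22
tool_pos: [0.4546, -0.121, 0.0441]
tcp_rot: [-1.291, -1.073, 1.072]
contact_force: [0.4, 0.3, 0.2]
finger_gap: 0.0008
```

Call:
play_rows(targets=[[[0,0,-0.05],[0,0,0]],[[0,0,-0.03],[0,0,0]],[[0,0,0],[0,0,0]]])

```text
time_s: 4.47
tool_pos: [0.4559, -0.1212, 0.0437]
tcp_rot: [-1.291, -1.073, 1.073]
contact_force: [-0.0, 0.5, -0.6]
finger_gap: 0.0002
```

Call:
play_rows(targets=[[[0,0,-0.05],[0,0,0]],[[0,0,-0.03],[0,0,0]],[[0,0,0],[0,0,0]]])

```text
time_s: 4.72
tool_pos: [0.4575, -0.1215, 0.0437]
tcp_rot: [-1.291, -1.073, 1.073]
contact_force: [-0.3, 0.9, -0.2]
finger_gap: 0.0006
```

Call:
play_rows(targets=[[[0,0,-0.05],[0,0,0]],[[0,0,0],[0,0,0]]])

```text
time_s: 4.88
tool_pos: [0.4583, -0.1217, 0.0436]
tcp_rot: [-1.29, -1.073, 1.073]
contact_force: [0.0, 0.7, 0.0]
finger_gap: 0.0007
```

Call:
play_rows(targets=[[[0,0,-0.05],[0,0,0]],[[0,0,0],[0,0,0]]])

```text
time_s: 5.05
tool_pos: [0.4584, -0.1217, 0.0434]
tcp_rot: [-1.289, -1.072, 1.074]
contact_force: [-3.1, 0.8, 1.5]
finger_gap: 0.0001
```

Contact shows at about 51 mm from the axis, roughly 3 N. I'll press to around 8 N, then make the first half of the arc about the wheel axis.

Call:
play_rows(targets=[[[0,0,-0.04],[0,0,0]],[[0,0,-0.03],[0,0,0]],[[0,0,0],[0,0,0]]])

```text
time_s: 5.3
tool_pos: [0.4584, -0.1218, 0.0432]
tcp_rot: [-1.287, -1.07, 1.075]
contact_force: [-5.7, 1.2, 4.5]
finger_gap: 0.0005
```

Call:
play_rows(targets=[[[0,-0.07,0],[0,0,0]],[[0,0,0],[0,0,0]]])

```text
time_s: 5.47
tool_pos: [0.4585, -0.1218, 0.0444]
tcp_rot: [-1.287, -1.07, 1.075]
contact_force: [-5.6, 1.7, -1.5]
finger_gap: 0.0004
```

Run:
```python
from h import *
for i in range(3):
    s=manip.observe();print(s["time_s"],s["tool_pos"],s["contact_force"].round(2),s["wrist_torque"].round(2),R.from_rotvec(s["tcp_rot"]).as_matrix().round(4).tolist())
    c=cap("side")
save("pics/s2.png",c["image"][120:220,170:300],5)
```

```text
5.4667 [ 0.45845357 -0.12183418  0.04438458] [-5.58  1.73 -1.51] [ 0.36  1.21 -0.  ] [[0.1827, -0.0041, -0.9832], [0.9832, 0.0006, 0.1827], [-0.0002, -1.0, 0.0041]]
5.5167 [ 0.4584874  -0.12182976  0.04436922] [-6.36  1.37  0.41] [0.32 1.2  0.02] [[0.1827, -0.004, -0.9832], [0.9832, 0.0006, 0.1827], [-0.0002, -1.0, 0.0041]]
5.5667 [ 0.45845287 -0.12180857  0.0443514 ] [-6.75  0.87  0.78] [ 0.34  1.19 -0.01] [[0.1827, -0.0042, -0.9832], [0.9832, 0.0006, 0.1827], [-0.0002, -1.0, 0.0042]]
```

View pics/s2.png

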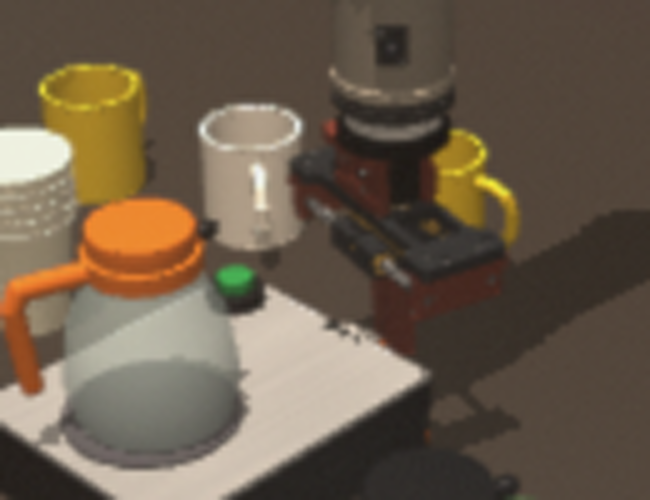

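The normal force is about 7 N and the vertical force about 0. Now the first half of the sweep.

Call:
play_rows(targets=[[[-0.09,0,-0.002],[0,-0.3,0]],[[-0.09,0,-0.002],[0,-0.3,0]],[[-0.09,0,-0.002],[0,-0.3,0]],[[-0.09,0,-0.002],[0,-0.3,0]],[[-0.09,0,-0.002],[0,-0.3,0]],[[-0.09,0,-0.002],[0,-0.3,0]]])

```text
time_s: 6.12
tool_pos: [0.4575, -0.1328, 0.0444]
tcp_rot: [-1.189, -1.231, 1.236]
contact_force: [-6.6, 0.2, 0.5]
finger_gap: 0.0002
```

Run:
```python
from h import *
s=manip.observe();print(s["time_s"],s["tool_pos"],s["contact_force"].round(2),s["wrist_torque"].round(2),R.from_rotvec(s["tcp_rot"]).as_matrix().round(4).tolist())
c=cap("side")
save("pics/s3.png",c["image"][150:220,200:290],8)
```

```text
6.1167 [ 0.45752859 -0.13284772  0.04435336] [-6.62  0.22  0.46] [ 0.12  1.39 -0.05] [[-0.0339, -0.0044, -0.9994], [0.9994, 0.0004, -0.0339], [0.0006, -1.0, 0.0044]]
```

View pics/s3.png

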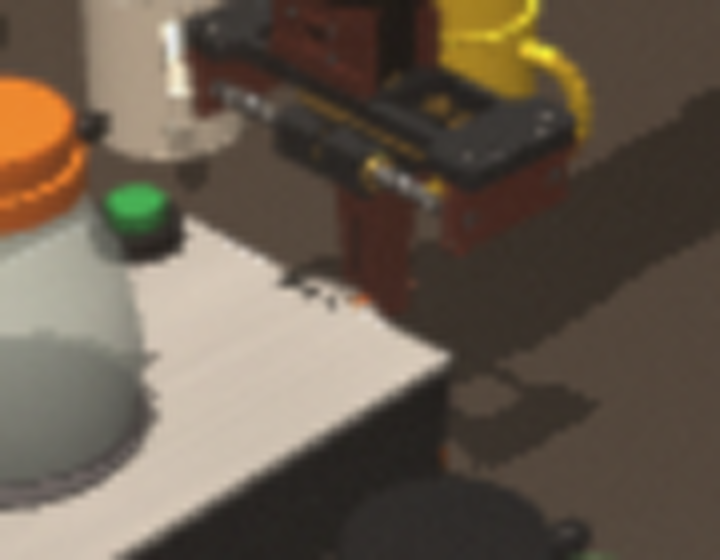

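Run:
```python
from h import *
a=np.load("side0.npy",allow_pickle=True).item()["image"];c=cap("side");b=c["image"]
sl=(slice(178,198),slice(225,260))
save("pics/cmp.png",np.vstack([a[sl],b[sl]]),16)
for im in(a,b):
    f=im.astype(int);o=(f[...,0]-f[...,2])[178:198,225:260];m=np.where(o>60,o,0)
    v,u=np.nonzero(m);print([(x+225,y+178,m[y,x]) for x,y in zip(u,v)])
for p in(.0,.25,.5):
  pass
```

```text
[(np.int64(246), np.int64(188), np.int64(104))]
[(np.int64(244), np.int64(187), np.int64(74)), (np.int64(245), np.int64(187), np.int64(96))]
```

View pics/cmp.png

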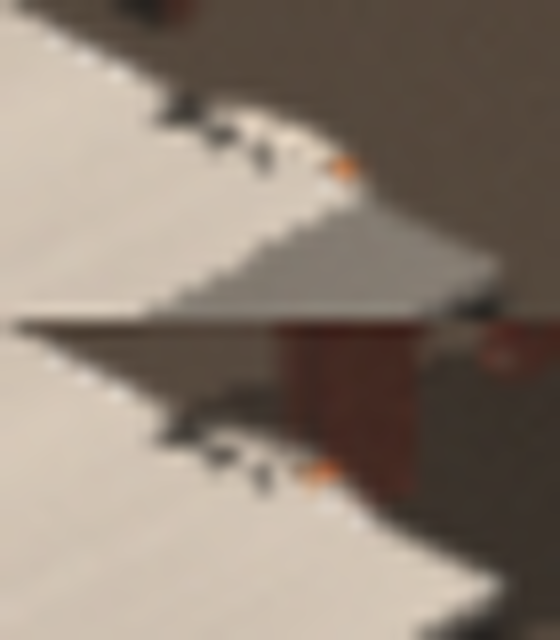

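Comparing the two crops, the orange pointer moved from column 246 to about 244.6, toward the medium dot, so the wheel is following the finger. I'll finish the sweep and then back straight off.

Call:
play_rows(targets=[[[-0.09,0,-0.002],[0,-0.3,0]],[[-0.09,0,-0.002],[0,-0.3,0]],[[-0.09,0,-0.002],[0,-0.3,0]],[[-0.09,0,-0.002],[0,-0.3,0]],[[-0.09,0,-0.002],[0,-0.3,0]],[[-0.09,0,-0.002],[0,-0.3,0]],[[-0.09,0,-0.002],[0,-0.3,0]],[[-0.09,0,-0.002],[0,-0.3,0]],[[0,0,0],[0,0,0]]])

```text
time_s: 6.97
tool_pos: [0.4601, -0.1479, 0.0443]
tcp_rot: [-1.036, -1.438, 1.443]
contact_force: [-6.0, -0.8, -0.1]
finger_gap: 0.0006
```

Run:
```python
from h import *
a=np.load("side0.npy",allow_pickle=True).item()["image"];c=cap("side");b=c["image"]
s=manip.observe();print(s["time_s"],s["tool_pos"],s["contact_force"].round(2),s["wrist_torque"].round(2),R.from_rotvec(s["tcp_rot"]).as_matrix().round(4).tolist())
sl=(slice(178,198),slice(225,260))
save("pics/cmp2.png",np.vstack([a[sl],b[sl]]),16)
for im in(a,b):
    f=im.astype(int);o=(f[...,0]-f[...,2])[178:198,225:260];m=np.where(o>45,o,0)
    v,u=np.nonzero(m);print([(int(x+225),int(y+178),int(m[y,x])) for x,y in zip(u,v)])
```

```text
7.0167 [ 0.46000407 -0.14778406  0.04433445] [-6.99 -0.78  0.7 ] [-0.16  1.37  0.  ] [[-0.3141, -0.0044, -0.9494], [0.9494, -0.0001, -0.3141], [0.0013, -1.0, 0.0042]]
[(245, 188, 50), (246, 188, 104), (247, 188, 50), (246, 189, 46)]
[(242, 185, 54), (243, 185, 62), (241, 186, 67), (242, 186, 142), (243, 186, 101), (244, 186, 48), (242, 187, 70)]
```

View pics/cmp2.png

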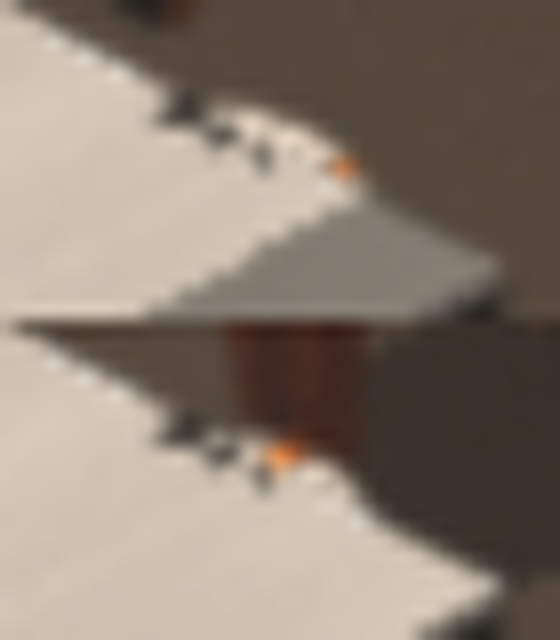

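The pointer is now at column 242.3. I'll back off along the normal and check it.

Call:
play_rows(targets=[[[0,0,0.25],[0,0,0]],[[0,0,0.5],[0,0,0]],[[0,0,0.7],[0,0,0]],[[0,-1,0],[0,0,0]],[[0,-1,0],[0,0,0]],[[0,-1,0],[0,0,0]],[[0,-1,0],[0,0,0]],[[0,-1,0],[0,0,0]],[[0,0,0],[0,0,0]]])

```text
time_s: 7.77
tool_pos: [0.4366, -0.1573, 0.1486]
tcp_rot: [-1.048, -1.444, 1.44]
contact_force: [0.6, -0.4, 0.4]
finger_gap: 0.0004
```

Run:
```python
from h import *
b=cap("side")["image"]
s=manip.observe();print(s["time_s"],s["tool_pos"],s["contact_force"].round(2))
f=b.astype(int);o=(f[...,0]-f[...,2])[178:198,225:260];m=np.where(o>45,o,0)
v,u=np.nonzero(m);print([(int(x+225),int(y+178),int(m[y,x])) for x,y in zip(u,v)])
c=cap("wrist");save("pics/w4.png",c["image"],1.5);np.save("w4.npy",c,allow_pickle=True)
```

```text
7.8167 [ 0.43580634 -0.15699093  0.14684282] [-0.4  -0.44  0.78]
[(243, 185, 69), (242, 186, 100), (243, 186, 139), (244, 186, 76), (242, 187, 66), (243, 187, 49)]
```

View pics/w4.png

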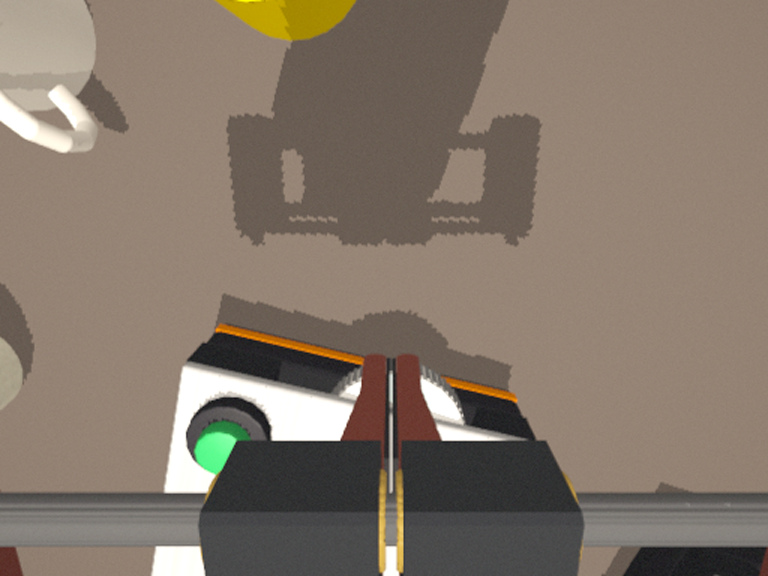

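Call:
play_rows(targets=[[[0,-1,0],[0,0.75,0]],[[0,-1,0],[0,0.75,0]],[[0,-1,0],[0,0.65,0]],[[0,-0.5,0.3],[0,0,0]],[[0,0,0],[0,0,0]],[[0,0,0],[0,0,0]]])

```text
time_s: 8.37
tool_pos: [0.4281, -0.1566, 0.2141]
tcp_rot: [-1.178, -1.256, 1.257]
contact_force: [0.4, -0.2, -0.2]
finger_gap: 0.0002
```

Run:
```python
from h import *
s=manip.observe();print(s["time_s"],s["tool_pos"],s["contact_force"].round(2),R.from_rotvec(s["tcp_rot"]).as_matrix().round(4).tolist())
c=cap("wrist");np.save("w5.npy",c,allow_pickle=True);im=c["image"]
save("pics/w5.png",im[180:300,100:340],3.2)
hs=cv2.cvtColor(im,cv2.COLOR_RGB2HSV)
ax=np.array([.509,-.1315])
for n in("w1","w5"):
    c=np.load(n+".npy",allow_pickle=True).item();hs=cv2.cvtColor(c["image"],cv2.COLOR_RGB2HSV)
    o=((hs[...,0]>12)&(hs[...,0]<24)&(hs[...,1]>150)&(hs[...,2]>120)).astype(np.uint8)
    k,l,st,ce=cv2.connectedComponentsWithStats(o)
    for i in range(1,k):
        if 12<st[i,4]<500:
            p=onz(c,*ce[i],.062)[:2];d=p-ax
            if np.hypot(*d)<.05:print(n,ce[i].round(1),st[i,4],p.round(4),"r",np.hypot(*d).round(4),"ang",np.arctan2(-d[1],-d[0])-.066)
```

```text
8.3667 [ 0.42808854 -0.15658194  0.21412142] [ 0.42 -0.16 -0.17] [[-0.0642, -0.0007, -0.9979], [0.9979, -0.0, -0.0642], [0.0, -1.0, 0.0007]]
w1 [269.6 221.9] 55 [ 0.4821 -0.1196] r 0.0295 ang -0.48333109219353
w5 [280.1 230.4] 49 [ 0.4785 -0.1345] r 0.0306 ang 0.032458814813206296
```

View pics/w5.png

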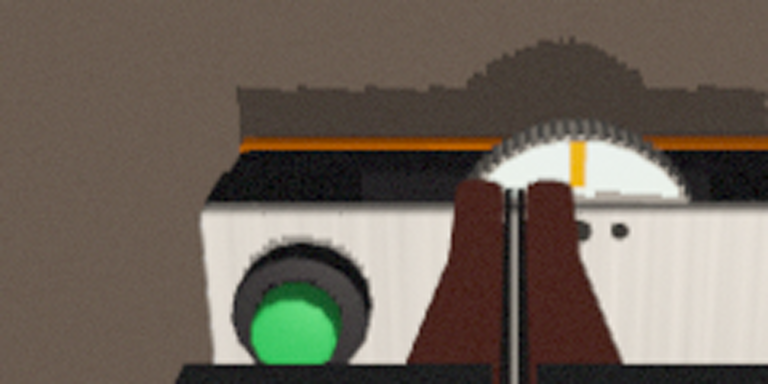

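The pointer now sits at the centre, in line with the medium dot at crop (580,230), a measured turn of 0.516 rad. Next is the button.

Run:
```python
from h import *
c=np.load("w5.npy",allow_pickle=True).item();im=c["image"]
P=cloud(c);m=(c["z_map"]>0)&(P[...,2]>.0915)&(P[...,2]<.097)&(im[...,1].astype(int)-im[...,0]>50)
m[:, 230:]=0
q=P[m][:,:2];print(m.sum(),q.min(0),q.max(0),P[m][:,2].mean())
v,u=np.nonzero(m)
(cu,cv_),rr=cv2.minEnclosingCircle(np.stack([u,v],1).astype(np.float32));print(cu,cv_,rr,onz(c,cu,cv_,.094))
(x,y),r=cv2.minEnclosingCircle((q*1000).astype(np.float32));print(x,y,r)
```

```text
465 [ 0.51247383 -0.22711139] [ 0.53330661 -0.20277535] 0.09373796317311503
191.86538696289062 283.0 13.472969055175781 [ 0.52303189 -0.21476969  0.094     ]
524.3359375 -215.11090087890625 12.509634017944336
```

Call:
play_rows(targets=[[[-0.64,0,-0.93],[0,0,0]],[[-0.64,0,-0.93],[0,0,0]],[[-0.64,0,-0.93],[0,0,0]],[[-0.64,0,-0.93],[0,0,0]],[[-0.66,0,-0.94],[0,0,0]],[[0,1,0],[0,0,0]],[[0,1,0],[0,0,0]],[[0,1,0],[0,0,0]],[[0,1,0],[0,0,0]],[[0,0.8,0],[0,0,0]],[[0,0,0],[0,0,0]],[[0,0,0],[0,0,0]]])

```text
time_s: 9.42
tool_pos: [0.5246, -0.2145, 0.1172]
tcp_rot: [-1.175, -1.254, 1.256]
contact_force: [1.0, -0.0, 0.8]
finger_gap: 0.0002
```

Run:
```python
from h import *
s=manip.observe();print(s["time_s"],s["tool_pos"],s["contact_force"].round(2))
c=cap("side");save("pics/s6.png",c["image"][110:230,150:310],4.8)
```

```text
9.4167 [ 0.52462263 -0.21451243  0.11719205] [ 1.   -0.    0.82]
```

View pics/s6.png

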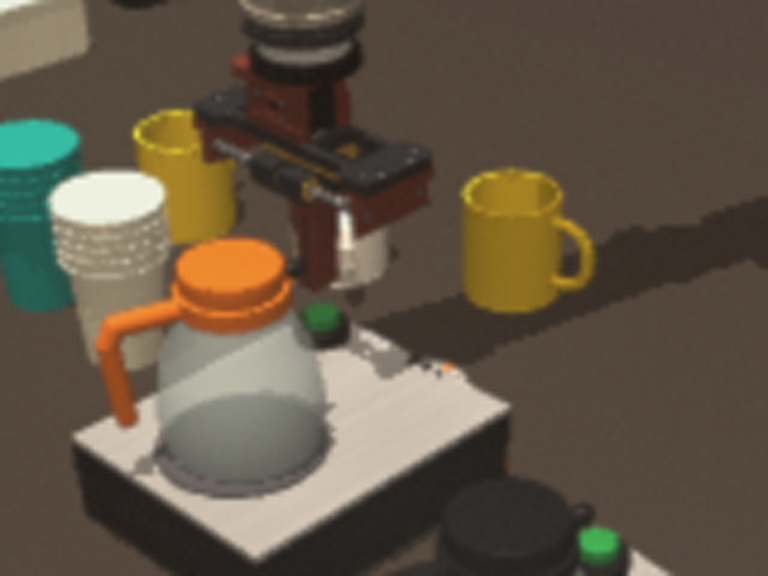

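The fingertip is directly over the green cap and clear of the decanter. I'll lower it in stages.

Call:
play_rows(targets=[[[0,0.5,0],[0,0,0]],[[0,0.4,0],[0,0,0]],[[0,0.2,0],[0,0,0]],[[0,0,0],[0,0,0]]])

```text
time_s: 9.8
tool_pos: [0.5253, -0.2147, 0.0961]
tcp_rot: [-1.178, -1.254, 1.255]
contact_force: [0.4, 0.9, 0.0]
finger_gap: 0.0007
```

Call:
play_rows(targets=[[[0,0.1,0],[0,0,0]],[[0,0.1,0],[0,0,0]],[[0,0,0],[0,0,0]]])

```text
time_s: 10.05
tool_pos: [0.5262, -0.215, 0.0931]
tcp_rot: [-1.18, -1.255, 1.255]
contact_force: [0.3, 0.2, 1.3]
finger_gap: 0.0008
```

Call:
play_rows(targets=[[[0,0.1,0],[0,0,0]],[[0,0.1,0],[0,0,0]],[[0,0,0],[0,0,0]]])

```text
time_s: 10.3
tool_pos: [0.5263, -0.215, 0.0891]
tcp_rot: [-1.18, -1.255, 1.255]
contact_force: [0.4, 0.5, 4.0]
finger_gap: 0.0003
```

Call:
play_rows(targets=[[[0,0.1,0],[0,0,0]],[[0,0.05,0],[0,0,0]],[[0,0,0],[0,0,0]]])

```text
time_s: 10.55
tool_pos: [0.5264, -0.2151, 0.088]
tcp_rot: [-1.18, -1.255, 1.255]
contact_force: [-5.4, 2.2, 18.7]
finger_gap: 0.0003
```

The button bottomed: the force jumped from 4 N to about 19 N at 6 mm of travel. I'll release it and move clear.

Call:
play_rows(targets=[[[0,-0.3,0],[0,0,0]],[[0,-0.5,0],[0,0,0]],[[0,-1,0],[0,0,0]],[[0,-1,0],[0,0,0]],[[0,-1,0],[0,0,0]],[[0,-1,0],[0,0,0]],[[0,-1,0],[0,0,0]],[[0,0,1],[0,0,0]],[[0,0,1],[0,0,0]],[[0,0,1],[0,0,0]],[[0,0,1],[0,0,0]],[[0,0,1],[0,0,0]],[[1,0,0],[0,0,0]],[[1,0,0],[0,0,0]],[[0,0,0],[0,0,0]],[[0,0,0],[0,0,0]]])

```text
time_s: 11.88
tool_pos: [0.4237, -0.1807, 0.2023]
tcp_rot: [-1.178, -1.257, 1.256]
contact_force: [0.0, -0.0, 0.7]
finger_gap: 0.0004
```

Run:
```python
from h import *
s=manip.observe();print(s["time_s"],s["tool_pos"],s["contact_force"].round(2))
ax=np.array([.509,-.1315])
c=cap("wrist");save("pics/w7.png",c["image"],1.5)
hs=cv2.cvtColor(c["image"],cv2.COLOR_RGB2HSV)
o=((hs[...,0]>12)&(hs[...,0]<24)&(hs[...,1]>150)&(hs[...,2]>120)).astype(np.uint8)
k,l,st,ce=cv2.connectedComponentsWithStats(o)
for i in range(1,k):
    if 12<st[i,4]<500:
        d=onz(c,*ce[i],.062)[:2]-ax
        if np.hypot(*d)<.05:print(ce[i].round(1),"r",np.hypot(*d).round(4),"ang",np.arctan2(-d[1],-d[0])-.066)
P=cloud(c);im=c["image"].astype(int);m=(c["z_map"]>0)&(im[...,1]-im[...,0]>50)&(P[...,2]>.08)&(P[...,1]<0)&(P[...,1]>-.3);print("button z",np.percentile(P[m][:,2],[10,50,90]))
c=cap("side");a=np.load("side0.npy",allow_pickle=True).item()
save("pics/s7.png",c["image"],1.5)
```

```text
11.8833 [ 0.42365581 -0.18065651  0.20230568] [ 0.02 -0.    0.72]
[305.5 241.4] r 0.0301 ang 0.03549740361523725
button z [0.08770049 0.09301258 0.09483684]
```

View pics/w7.png

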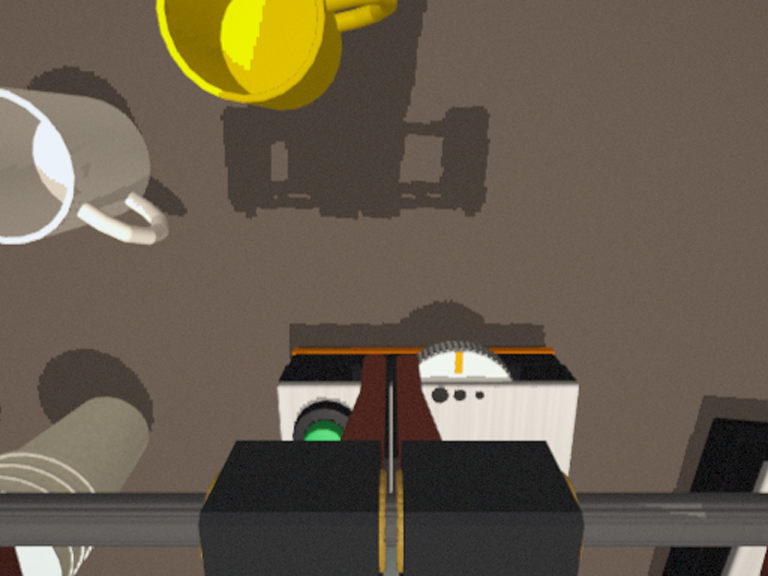

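View pics/s7.png

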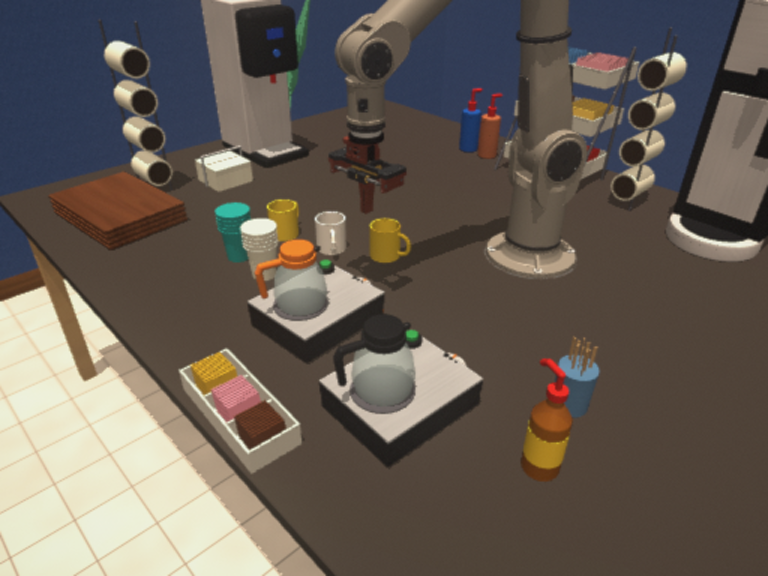

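The wheel pointer at (459,362) lines up with the middle dot at (459,395). The button is up, with its top at about 93 mm, and everything else stands where it was. I'm handing in.

```bash
python3 -c "
from cell import manip
print(manip.sign_off())"
```

```text
the job is handed in; nothing more can be done
None
```

The decaf heat wheel is in its medium click and its confirm button has been pressed and is up again. I handed the job in at about 12 s of the 51 s allowed, and no verdict was reported.

- **Wheel:** I pressed the shut fingertips on the rim with about 7 N and swept them along the rim, then backed straight off. The pointer measured a turn of 0.52 rad and lines up with the medium dot, both before and after the button press.
- **Button:** I pushed it fully down, about 6 mm. The force rose to about 19 N at the stop, more than the 4 N the spring needs. Its top then measured about 93 mm again.
- **Everything else:** The last pictures show the decanters and loose items standing where they were, judged by eye. I did not measure the other warmer's controls, but the arm never went near them. The robot is touching nothing.

No check failed. The one disagreement was in the button's position, where partly blocked views differed by up to about 19 mm. I pressed at the spot given by the warmer's pose and the last clear view.

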